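Turn the cover plate over with the lifter

ROBOT

A 7-joint arm with a two-finger parallel gripper is mounted at the origin on the work surface. World frame = base frame: x ahead of the robot, y to its left, z up, the work surface at z = 0. Lengths are in m, angles in rad, forces in N, time in s.
With the tool pointing down it reaches from about 0.35 to 0.9 m from the base axis. Payload 7.2 kg.
Tool frame: the origin (TCP) lies midway between the tips of the shut fingers; the grasp point (between the pads) lies r.tcp_to_grasp behind it (r.tcp_to_grasp is the distance from the TCP to the grasp point, in m); z points along the fingers, y is the line along which they close (so a half turn about z gives the same grasp; the last joint's range is limited). The gripper opens to 88 mm and grips with 3 to 60 N. Pads are 20 mm wide; open, the fingers measure 115 mm over their backs; the gripper's body (75 mm by 178 mm) begins 61 mm behind the grasp point.
Start: joints at [-1.324, 0.411, -0.013, 1.596, 0.006, 1.134, -0.082], TCP at [0.194, 0.594, 0.191] pointing down, gripper open.
Joint ranges: [-2.95, 2.95], [-0.29, 1.99], [-1.47, 1.44], [0.14, 2.54], [-1.03, 4.17], [0.13, 1.85], [-2.86, 2.86]. Speed limits (rad/s): [2.39, 2.39, 3.01, 3.01, 3.14, 3.14, 3.14].

INTERFACE

Orientations are given as a unit quaternion [x, y, z, w].
In Python, from rig import r gives the robot as it stands. The module is installed in compiled form; this text tells all that it offers.
- The arm moves only by the tool jog_arm, never from a script. Its argument "steps" is a list of rows, each a list of 7 numbers: the opening, from 0 (shut) to 1 (fully open), then the shift along the tool's x, y, z in cm, then the turn, a rotation vector about the tool's x, y, z in degrees. A call has 1 to 5 rows; each row is the pose to reach, as a shift and turn from the pose commanded when the call began, along the tool's axes at that moment; what a row does not reach only later rows make up. A row lasts 1/12 s, in which the tool goes at most 41.7 mm and 7.16 degrees, less where a joint would pass 70% of its speed; a pose out of reach is approached as far as the arm can. A call with a gripper value outside its range is refused whole. The fingers move at their own pace and stop on an object; "squeeze" is the grip in N (left out, the last holds). Time passes only in rows, so rows that repeat a pose let the fingers close. It gives the time, the measured TCP pose, the force, the opening and the grip force at its end, in the units of the state.
- r.state(): the state, without advancing time (a new reading comes with each control period).
- r.snapshot(name): name is "scene" or "top"; returns a dict with "image" (384x512x3 uint8, red, green, blue), "z_map" (384x512 float32, m along the optical axis (not along the pixel's ray), 0 where there is no reading), "K" (3x3 intrinsics, pixels), "k1" (the pictures are not rectified: a ray, as slopes to the right and down, at radius r is drawn at 1 + k1 r^2 times it, then the intrinsics apply), "camera_from_world" (4x4, takes a point from world to camera coordinates). Camera axes: x right, y down, z forward; pixel columns grow to the right and rows downward; lengths in m; the calibration is good to about 2 mm. A picture is of the moment at which its call begins.
- r.finish_job(): hands the job in; it is judged then, once.
The state is a dict: "clock": time; "q": joint angles; "qd": joint speeds; "joint_torque": joint torques, N m; "tool_pos": TCP position; "tcp_rot": TCP orientation; "ft_force": force on the tool from outside, world axes, zero at the start; "ft_torque": the same for the moment, N m; "width": opening from 0.0 (shut) to 1.0 (fully open); "grip_force": force on a finger pad.
Only numpy, scipy, OpenCV 4.12 (cv2) and the standard library are available. Lean on these libraries where they do the work, as an engineer would, in place of code of your own. Each camera call takes 0.05 s, during which the arm holds its last target. There are 200 camera calls.

TASK

Pick up the lifter by its upright wooden handle, slide its thin steel foot (set at a height you have to find by touch) under the overhanging edge of the aluminium cover plate on the jig, and lever the plate over the steel lip so that it ends lying flat in the cork tray with its blue film side up, nudging it off the lip with the lifter if it hangs there. Work gently: no hard pressing or jamming of the lifter against jig or plate, never touch the plate with the gripper, and leave the other things on the bench alone. Then stand the lifter back upright near the middle of its black rubber mat and let go.

Things in the scene. Friction and masses are not known exactly. Their poses are not given: they have to be found in the camera images.
- jig: Fixed plywood turning jig, 185 mm long (x), 130 mm wide (y). Its level x axis points from the apron over the lip to the tray, away from the robot. Origin: mid-width, straight below the near face of the steel lip. Heights above the origin: apron 27 mm, platform 30, lip top 34, tray floor 16. Its origin lies 0 to 5 mm below the bench top. Rigid: touch down on it at a few mm/s.
- lip (a point): Mid-width point where the near face of the steel lip meets the 30 mm high platform (platform: jig x -50 to 0 mm; lip: x 0 to 4 mm, 4 mm above the platform). The plate's far edge turns about this line. Axes as the jig.
- apron (a point): Point on the top of the apron (27 mm above the jig's origin, jig x -85 to -50 mm, with nothing before it), mid-width, 77 mm before the lip's near face, so about 5 mm before the plate's near edge. The apron is 3 mm lower than the platform.
- tray (a point): Centre of the cork tray's floor, 47 mm beyond the lip's near face. Inside, the tray is 86 mm long (jig x 4 to 90 mm) and 110 mm wide; side walls 10 mm above the floor, end wall 26 mm, lip 18 mm.
- plate: Loose aluminium cover plate, 70 mm (x) by 90 mm (y) by 5 mm, 60 to 120 g. Origin at its centre. +z face bare metal (up at the start), -z face blue film. It lies on the platform along the jig's x within a degree, its far edge 0.5 to 3 mm short of the lip; its near edge overhangs the apron by about 20 mm with a 3 mm gap beneath.
- lifter: Loose lifter, 260 g, on its mat: dark block 50 mm wide (y), 20 high, x -25 to 18 mm; upright wooden handle on it, 24 (x) by 18 mm (y), z 20 to 120, red band near its top; bright steel foot 2 mm thick, 56 wide (y), out of the block's front to its tip at x 66, clamped at a height that differs each time: its underside 2 to 14 mm above the block's. Origin at the block's underside below the handle; x to the tip, z up.
- mat: Fixed black rubber mat, 150 mm (x) by 110 mm (y), 4 mm thick, lying on the bench to the left or right. Origin at the centre of its underside. The lifter starts standing near its middle.
- screw_tray: Fixed grey plastic tray of screws, 130 by 100 by 35 mm, on the other side from the mat. Origin at the centre of its underside. Bystander.
- tape: Loose roll of masking tape lying flat, 100 mm across, 24 mm high. Origin at the centre of its underside. Bystander.
- rule: Loose folded wooden rule, 160 by 30 by 14 mm. Origin at the centre of its underside. Bystander.
- knife: Loose orange utility knife, about 160 by 24 by 17 mm. Origin at the centre of its handle's underside. Bystander.
- screw_box: Loose cardboard box of screws, 95 by 75 by 60 mm. Origin at the centre of its underside. Bystander.
- drill: Loose cordless drill standing on its battery, 220 mm tall. Origin at the centre of its underside. Bystander.

How it is judged:
By the outcome, as a careful person would: the job done as asked, in the order asked, and still so for the second after the job is handed in, with the robot touching nothing.
It also fails if it takes over 67 s, if anything falls off the work surface, if the arm or the gripper's body presses on something with over 40 N, if the wrist force passes 120 N, or if a joint passes its speed limit or range.

## Working session

There is one attempt and no reset: what is moved stays moved. The work goes in short steps, Python scripts to look and compute and a tool call to move; the robot and the scene stay as the last step left them, time stands still between calls to the robot, and variables do not carry over. Pictures are saved under pics/ and viewed, at most 10 in all, crops included, and the job is handed in when it is done.

Besides the shell and the picture viewer there is one more tool, called after ">>>" as name([rows], argument=value, ...), one row to a line, values as JSON. jog_arm: Moves the arm, as the interface text tells. Its arguments: {"type":"object","properties":{"steps":{"type":"array","items":{"type":"array","items":{"type":"number"}}},"squeeze":{"type":"number"}},"required":["steps"]}

```bash
mkdir -p pics; cat > h.py <<'E'
import numpy as np, cv2
from rig import r
from scipy.spatial.transform import Rotation as R
def snap(name):
    s=r.snapshot(name); return s
def save(s,f,crop=None,scale=1):
    im=s["image"][:,:,::-1]
    if crop: im=im[crop[1]:crop[3],crop[0]:crop[2]]
    im=cv2.resize(im,None,fx=scale,fy=scale,interpolation=cv2.INTER_CUBIC); cv2.imwrite("pics/"+f,im)
def cloud(s):
    K=s["K"];h,w=s["z_map"].shape
    u,v=np.meshgrid(np.arange(w),np.arange(h))
    p=np.stack([u,v],-1).reshape(-1,1,2).astype(float)
    n=cv2.undistortPoints(p,K,np.array([s["k1"],0,0,0,0.])).reshape(h,w,2)
    z=s["z_map"];c=np.dstack([n*z[...,None],z])
    T=np.linalg.inv(s["camera_from_world"])
    return c@T[:3,:3].T+T[:3,3]
def ray(s,uv,zp):
    n=cv2.undistortPoints(np.array(uv,float).reshape(-1,1,2),s["K"],np.array([s["k1"],0,0,0,0.])).reshape(-1,2)
    T=np.linalg.inv(s["camera_from_world"])
    d=np.c_[n,np.ones(len(n))]@T[:3,:3].T
    return T[:3,3]+d*((zp-T[2,3])/d[:,2:])
E
python3 - <<'E'
from h import *
for n in("scene","top"):
    s=snap(n); save(s,n+"0.png",scale=1.5); np.save(n+"0.npy",s,allow_pickle=True)
    T=np.linalg.inv(s["camera_from_world"]);print(n,T.round(3).tolist(),s["k1"],s["K"].tolist())
print(r.state(),r.tcp_to_grasp)
E
```

```text
scene [[-0.889, 0.325, -0.322, 1.156], [0.458, 0.639, -0.618, 1.106], [0.004, -0.697, -0.717, 1.291], [0.0, 0.0, 0.0, 1.0]] -0.030235704183232327 [[434.4672553732674, 0.0, 247.42041582373764], [0.0, 434.4672553732674, 193.77549916797363], [0.0, 0.0, 1.0]]
top [[0.005, -0.993, 0.114, 0.456], [-1.0, -0.007, -0.022, 0.07], [0.023, -0.114, -0.993, 1.171], [0.0, 0.0, 0.0, 1.0]] 0.01321990651468052 [[351.1842670972865, 0.0, 257.9275731269249], [0.0, 351.1842670972865, 197.22940116875282], [0.0, 0.0, 1.0]]
{'clock': 0.1, 'q': array([-1.32424983,  0.41178181, -0.01270471,  1.59692562,  0.00560931,
        1.13430408, -0.08219326]), 'qd': array([-0.00060064, -0.00095503, -0.00080669, -0.00384815, -0.00081602,
       -0.00080283,  0.00136698]), 'joint_torque': array([ 2.67193354e-03, -5.89095211e+01,  6.43744972e-01, -2.91713101e+01,
       -5.38118777e-02,  1.44093079e-02,  8.73817976e-05]), 'tool_pos': array([0.19338124, 0.59382356, 0.19043121]), 'tcp_rot': array([ 1.56710592e-01,  9.87644325e-01, -6.89466943e-04, -5.43072677e-05]), 'ft_force': array([ 0.27952888,  0.39838245, -0.29090085]), 'ft_torque': array([-0.03069328,  0.00944625, -0.0133373 ]), 'grip_force': 0.0, 'width': 1.005856917493814} 0.0187
```

View pics/scene0.png

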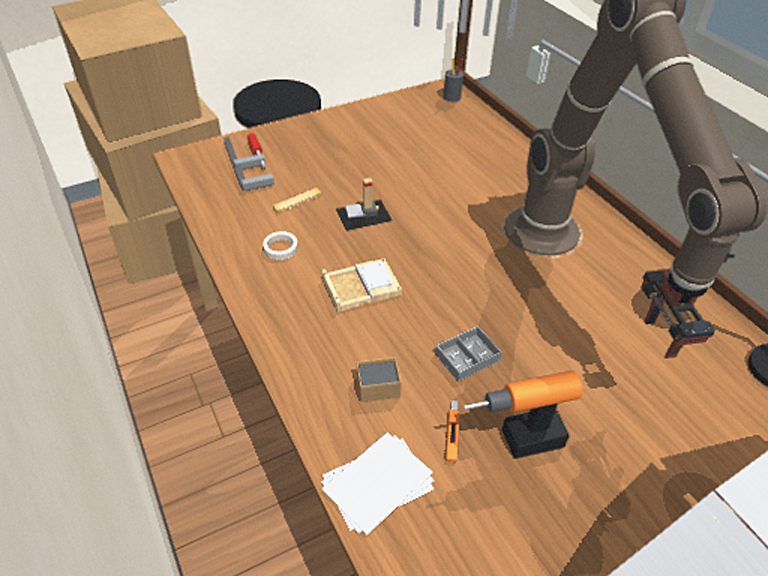

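View pics/top0.png

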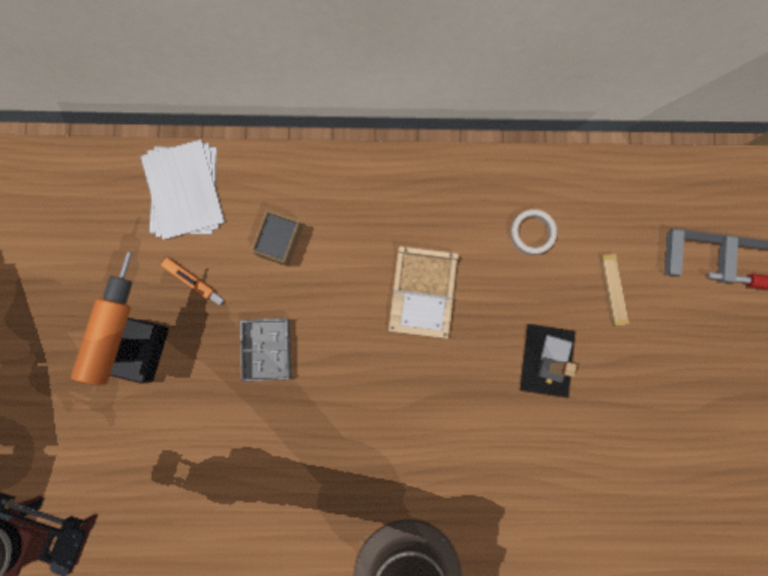

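The scene view shows the jig at about (360,285) with the plate to the right of it, and the lifter on its mat at (365,210). In the top view the jig is at (424,290), the plate at (423,312) and the lifter and mat at (550,360). All of these are in 1.5x pixels.

```bash
python3 - <<'E'
from h import *
S={n:np.load(n+"0.npy",allow_pickle=True).item() for n in("scene","top")}
P={n:cloud(S[n]) for n in S}
for n in S:
    p=P[n]; z=p[...,2]
    # bench height
    m=(abs(p[...,0]-0.45)<.3)&(abs(p[...,1])<.4)&(abs(z)<.012)
    print(n,"bench",np.median(z[m]),z[m].std())
s=S["top"];p=P["top"]
print("rough jig",ray(s,[[424/1.5,290/1.5]],.03),"mat",ray(s,[[548/1.5,360/1.5]],.004))
for n in S:
    p=P[n];hsv=cv2.cvtColor(S[n]["image"],cv2.COLOR_RGB2HSV).astype(int);z=p[...,2]
    # plate: low sat bright in the jig zone
    for nm,m in {"plate":(hsv[...,1]<60)&(hsv[...,2]>150)&(abs(p[...,1]-.03)<.12)&(abs(p[...,0]-.45)<.2)&(z>.02),
      "mat":(hsv[...,2]<60)&(abs(p[...,1]+.2)<.12)&(abs(p[...,0]-.4)<.12)&(abs(z)<.05)&(z>-.01),
      "handle":(z>.06)&(z<.2)&(abs(p[...,1]+.2)<.1)&(abs(p[...,0]-.4)<.12),
      "jigall":(z>.014)&(z<.06)&(abs(p[...,1]-.03)<.1)&(abs(p[...,0]-.48)<.15),
      "foot":(hsv[...,1]<60)&(hsv[...,2]>130)&(abs(p[...,1]+.2)<.1)&(abs(p[...,0]-.4)<.12)}.items():
        nn,l,st,c=cv2.connectedComponentsWithStats(m.astype(np.uint8))
        if nn<2: print(n,nm,"none");continue
        k=1+st[1:,4].argmax(); m=l==k
        q=p[m]; rect=cv2.minAreaRect((q[:,:2]*1000).astype(np.float32))
        print(n,nm,m.sum(),"med",np.median(q,0).round(4),"pix",st[k],"rect mm",[np.round(a,1) for a in rect],"z5/95",np.percentile(q[:,2],[5,95]).round(4))
E
```

```text
scene bench 0.003976570597729823 0.003280324063135425
top bench -0.00026114181911407464 0.002733824312896937
rough jig [[ 0.60079355 -0.03594792  0.03      ]] mat [[ 0.45002492 -0.31250555  0.004     ]]
scene plate 412 med [ 0.5506 -0.0196  0.0326] pix [237 173  29  24 412] rect mm [array([548.3, -23.9]), array([127.1,  90.4]), np.float64(83.8)] z5/95 [0.0243 0.0383]
scene mat 200 med [ 0.4568 -0.2781  0.0085] pix [228 137  32  16 200] rect mm [array([ 447.3, -283.1]), array([ 72.3, 143.7]), np.float64(89.9)] z5/95 [0.0028 0.0143]
scene handle 2 med [ 0.4359 -0.2996  0.0677] pix [245 132   2   2   2] rect mm [array([ 435.9, -299.6]), array([5.3, 0. ]), np.float64(-176.5)] z5/95 [0.0642 0.0712]
scene jigall 586 med [ 0.5628 -0.0086  0.0298] pix [230 174  38  28 586] rect mm [array([565.1, -12.4]), array([115.8, 131.6]), np.float64(88.2)] z5/95 [0.0155 0.0376]
scene foot 3 med [ 0.4683 -0.2956  0.0224] pix [239 143   3   1   3] rect mm [array([ 466.3, -293.6]), array([10.3,  4. ]), np.float64(0.7)] z5/95 [0.0189 0.024 ]
top plate 692 med [ 0.5557 -0.0307  0.0295] pix [262 193  38  28 692] rect mm [array([520.9,  -9.8]), array([131.1, 159.1]), np.float64(78.4)] z5/95 [0.0245 0.0333]
top mat 601 med [ 0.4433 -0.281   0.0037] pix [347 219  22  44 601] rect mm [array([ 449.6, -286. ]), array([ 69.8, 141.8]), np.float64(88.5)] z5/95 [0.0002 0.0077]
top handle none
top jigall 953 med [ 0.5495 -0.014   0.0279] pix [259 185  35  40 953] rect mm [array([564.6, -19. ]), array([111.9, 118.6]), np.float64(83.2)] z5/95 [0.0192 0.0329]
top foot 3 med [ 0.4631 -0.298   0.0158] pix [362 235   1   3   3] rect mm [array([ 463.1, -298.3]), array([0.4, 6.7]), np.float64(77.4)] z5/95 [0.0128 0.0164]
```

```bash
python3 - <<'E'
from h import *
S={n:np.load(n+"0.npy",allow_pickle=True).item() for n in("scene","top")}
def c(n,x,y,w=56,h=72,f=5):
    return cv2.resize(S[n]["image"][y:y+h,x:x+w,::-1],None,fx=f,fy=f,interpolation=cv2.INTER_CUBIC)
# top: jig, lifter ; scene: jig, lifter   each w*f x h*f
a=np.hstack([c("top",250,155,64,78,4),c("top",340,208,60,78,4)]);
b=np.vstack([c("scene",208,166,66,43,4),c("scene",218,112,66,43,4)])
H=max(a.shape[0],b.shape[0]);
pad=lambda i:cv2.copyMakeBorder(i,0,H-i.shape[0],0,0,cv2.BORDER_CONSTANT)
cv2.imwrite("pics/m1.png",np.hstack([pad(a),pad(b)]))
E
```

```text
(no output)
```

View pics/m1.png

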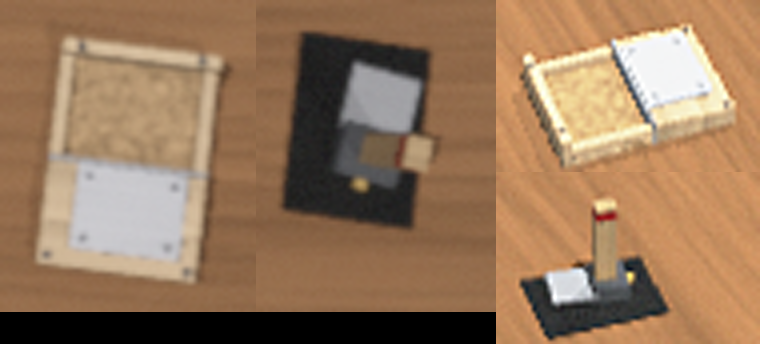

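The crops show the plate's near edge at (71,252)-(180,260), the lip at y≈160-172, the foot at (340-421, 62-134) and the handle top at (420,153). I'll cast rays through these, with the scene view as a cross-check.

```bash
python3 - <<'E'
from h import *
S={n:np.load(n+"0.npy",allow_pickle=True).item() for n in("scene","top")}
def pts(n,off,org,L): return (np.array(L,float)-off)/4+org-.375
def rep(nm,n,off,org,L,z):
    q=ray(S[n],pts(n,off,org,L),z); print(nm,n,(q[:,:2]*1000).round(1).tolist(),"mean",(q.mean(0)*1000).round(1)); return q
zp=.032
def ang(a,b): d=b-a; return np.degrees(np.arctan2(d[1],d[0]))
# order: far-left, far-right, near-right, near-left
a=rep("plate","top",(0,0),(250,155),[(78,162),(187,172),(180,260),(71,252)],zp)
b=rep("plate","scene",(496,0),(208,166),[(650,108),(617,45),(688,28),(711,93)],zp)
for q in(a,b): print("size",np.linalg.norm(q[0]-q[1]),np.linalg.norm(q[1]-q[2]),"yaw",ang(q[3],q[0]),ang(q[2],q[1]),ang(q[1],q[0])-90)
a=rep("jig near bottom corners","top",(0,0),(250,155),[(37,261),(194,282)],.025)
rep("jig far corners top","top",(0,0),(250,155),[(64,37),(224,60)],.04)
rep("jig near corners","scene",(496,0),(208,166),[(734,103),(690,25)],.025)
a=rep("foot","top",(256,0),(340,208),[(353,62),(421,78),(411,134),(341,122)],.014); print(ang(a[3],a[0]),ang(a[2],a[1]),ang(a[1],a[0])-90)
a=rep("foot","scene",(496,172),(218,112),[(562,305),(547,270),(586,266),(597,300)],.014)
rep("handle top","top",(256,0),(340,208),[(420,153)],.124)
rep("handle top","scene",(496,172),(218,112),[(604,204)],.124)
rep("mat","top",(256,0),(340,208),[(302,33),(428,49),(412,227),(284,208)],.004)
rep("mat","scene",(496,172),(218,112),[(521,282),(640,257),(668,310),(551,338)],.004)
u=lambda x,y:ray(S["top"],[(x/1.5,y/1.5)],.0)[0].round(2)
print("drill batt",u(138,350),"drill",u(105,330),"tape",u(534,232),"rule",u(615,289),"tray",u(265,350),"box",u(276,238))
E
```

```text
plate top [[594.3, 8.6], [586.7, -80.7], [514.7, -74.4], [520.7, 14.2]] mean [554.1 -33.   32. ]
plate scene [[592.0, 11.7], [580.7, -86.4], [502.0, -75.7], [526.7, 20.9]] mean [550.4 -32.4  32. ]
size 0.08960049639894035 0.07226060737076336 yaw -4.369049267991413 -4.988234732024625 -4.863646590107891
size 0.09876416403628133 0.07949332696209276 yaw -8.024012819747151 -7.756581393323399 -6.5717792913468145
jig near bottom corners top [[513.6, 41.6], [497.2, -86.6]] mean [505.4 -22.5  25. ]
jig far corners top top [[696.5, 20.6], [678.5, -110.8]] mean [687.5 -45.1  40. ]
jig near corners scene [[509.1, 38.2], [494.2, -85.5]] mean [501.7 -23.6  25. ]
foot top [[505.5, -306.1], [492.6, -362.2], [446.6, -352.2], [456.1, -294.7]] mean [ 475.2 -328.8   14. ]
-13.056644545019989 -12.214226204306406 -12.919957254847745
foot scene [[493.0, -302.9], [480.4, -369.0], [436.1, -354.9], [453.0, -292.7]] mean [ 465.6 -329.9   14. ]
handle top top [[433.6, -318.3]] mean [ 433.6 -318.3  124. ]
handle top scene [[429.9, -320.2]] mean [ 429.9 -320.2  124. ]
mat top [[529.8, -267.3], [517.1, -372.7], [370.6, -353.9], [385.6, -248.5]] mean [ 450.8 -310.6    4. ]
mat scene [[512.2, -373.9], [365.0, -352.6], [382.4, -250.2], [524.8, -266.7]] mean [ 446.1 -310.9    4. ]
drill batt [0.47 0.59 0.  ] drill [0.51 0.66 0.  ] tape [ 0.74 -0.29  0.  ] rule [ 0.61 -0.47  0.  ] tray [0.47 0.31 0.  ] box [0.72 0.3  0.  ]
```

```bash
cat >> h.py <<'E'
def plan(wps,start=None):
    """wps: (x,y,z mm, yaw of tool y deg, pitch deg about jig y) -> rows cm, deg in tool axes of the preceding pose"""
    s=r.state()
    p,q=(s["tool_pos"]*1000,R.from_quat(s["tcp_rot"])) if start is None else start
    for w in wps:
        yw=np.radians(w[3]); y=np.array([np.cos(yw),np.sin(yw),0]); z=np.array([0,0,-1.]); x=np.cross(y,z)
        T=R.from_matrix(np.c_[x,y,z])
        if len(w)>4: T=R.from_rotvec(np.radians(w[4])*np.array([-np.sin(yw),np.cos(yw),0]))*T
        d=q.inv().apply(np.array(w[:3])-p)/10; a=np.degrees((q.inv()*T).as_rotvec())
        print(d.round(2).tolist(),a.round(1).tolist(),"rows",max(np.linalg.norm(d)/4.17,np.linalg.norm(a)/7.16).round(1)); p,q=np.array(w[:3],float),T
def st():
    s=r.state(); q=R.from_quat(s["tcp_rot"]).as_matrix()
    print(round(s["clock"],2),"p",(s["tool_pos"]*1000).round(2),"yaw",np.degrees(np.arctan2(q[1,1],q[0,1])).round(2),"zax",q[:,2].round(4),"F",s["ft_force"].round(2),"M",s["ft_torque"].round(3),"w",round(s["width"],3),"g",round(s["grip_force"],1))
E
python3 - <<'E'
from h import *
plan([(260,470,280,52),(350,310,280,20),(390,130,260,-8),(410,-70,250,-12.8),(432,-260,220,-12.8),(432,-319,190,-12.8)])
E
```

```text
[-10.17, -9.72, -8.94] [-0.1, 0.0, 20.0] rows 4.0
[-16.94, -7.07, 0.0] [0.0, 0.0, 32.0] rows 4.5
[-18.28, -2.4, 2.0] [0.0, 0.0, 28.0] rows 4.4
[-19.53, 4.76, 1.0] [0.0, 0.0, 4.8] rows 4.8
[-18.04, 6.35, 3.0] [0.0, 0.0, 0.0] rows 4.6
[-5.75, 1.31, 3.0] [0.0, 0.0, 0.0] rows 1.6
```

>>> jog_arm([
  [1, -10.17, -9.72, -8.94, 0, 0, 20],
  [1, -10.17, -9.72, -8.94, 0, 0, 20],
  [1, -10.17, -9.72, -8.94, 0, 0, 20],
  [1, -10.17, -9.72, -8.94, 0, 0, 20],
  [1, -10.17, -9.72, -8.94, 0, 0, 20],
])

```text
clock: 0.52
tool_pos: [0.2658, 0.4662, 0.2853]
tcp_rot: [0.33, 0.944, 0.003, 0.001]
ft_force: [0.7, 1.2, -0.8]
width: 1.001
grip_force: 0.0
```

>>> jog_arm([
  [1, -16.94, -7.07, 0, 0, 0, 32],
  [1, -16.94, -7.07, 0, 0, 0, 32],
  [1, -16.94, -7.07, 0, 0, 0, 32],
  [1, -16.94, -7.07, 0, 0, 0, 32],
  [1, -16.94, -7.07, 0, 0, 0, 32],
])

```text
clock: 0.93
tool_pos: [0.3526, 0.3051, 0.2806]
tcp_rot: [0.579, 0.815, -0.0, 0.001]
ft_force: [-0.0, 0.5, 0.1]
width: 1.003
grip_force: 0.0
```

>>> jog_arm([
  [1, -18.28, -2.4, 2, 0, 0, 28],
  [1, -18.28, -2.4, 2, 0, 0, 28],
  [1, -18.28, -2.4, 2, 0, 0, 28],
  [1, -18.28, -2.4, 2, 0, 0, 28],
  [1, -18.28, -2.4, 2, 0, 0, 28],
])

```text
clock: 1.35
tool_pos: [0.3901, 0.1253, 0.2601]
tcp_rot: [0.759, 0.651, -0.0, 0.0]
ft_force: [-0.0, 0.7, -0.1]
width: 1.0
grip_force: 0.0
```

```bash
python3 - <<'E'
from h import *
st()
plan([(410,-70,250,-12.8),(432,-260,220,-12.8),(432,-319,190,-12.8)])
E
```

```text
1.35 p [390.13 125.29 260.07] yaw -8.7 zax [-3.e-04 -6.e-04 -1.e+00] F [-0.01  0.68 -0.14] M [-0.097  0.055  0.014] w 1.0 g 0.0
[-19.0, 4.92, 1.02] [-0.0, 0.0, 4.1] rows 4.7
[-18.04, 6.35, 3.0] [0.0, 0.0, 0.0] rows 4.6
[-5.75, 1.31, 3.0] [0.0, 0.0, 0.0] rows 1.6
```

>>> jog_arm([
  [1, -19.0, 4.92, 1, 0, 0, 4.1],
  [1, -19.0, 4.92, 1, 0, 0, 4.1],
  [1, -19.0, 4.92, 1, 0, 0, 4.1],
  [1, -19.0, 4.92, 1, 0, 0, 4.1],
  [1, -19.0, 4.92, 1, 0, 0, 4.1],
])

```text
clock: 1.77
tool_pos: [0.4116, -0.0682, 0.2505]
tcp_rot: [0.779, 0.628, 0.0, 0.0]
ft_force: [0.5, 0.5, -0.6]
width: 0.999
grip_force: 0.0
```

>>> jog_arm([
  [1, -18.04, 6.35, 3, 0, 0, 0],
  [1, -18.04, 6.35, 3, 0, 0, 0],
  [1, -18.04, 6.35, 3, 0, 0, 0],
  [1, -18.04, 6.35, 3, 0, 0, 0],
  [1, -18.04, 6.35, 3, 0, 0, 0],
])

```text
clock: 2.18
tool_pos: [0.4359, -0.258, 0.2201]
tcp_rot: [0.778, 0.628, -0.001, 0.001]
ft_force: [-0.6, 0.1, 0.9]
width: 1.005
grip_force: 0.0
```

>>> jog_arm([
  [1, -3, 0.6, 1.5, 0, 0, 0],
  [1, -5.75, 1.31, 3, 0, 0, 0],
  [1, -5.75, 1.31, 3, 0, 0, 0],
  [1, -5.75, 1.31, 3, 0, 0, 0],
  [1, -5.75, 1.31, 3, 0, 0, 0],
])

```text
clock: 2.6
tool_pos: [0.4367, -0.3129, 0.1903]
tcp_rot: [0.778, 0.628, -0.0, -0.0]
ft_force: [1.1, 0.1, 0.2]
width: 0.999
grip_force: 0.0
```

```bash
python3 - <<'E'
from h import *
st()
plan([(432,-319,77,-12.8)])
s=snap("scene");t=snap("top")
def c(n,x,y,w,h,f): return cv2.resize(n["image"][y:y+h,x:x+w,::-1],None,fx=f,fy=f,interpolation=cv2.INTER_CUBIC)
cv2.imwrite("pics/m2.png",np.hstack([c(s,205,75,80,90,5),c(t,330,190,70,90,5)]))
E
```

```text
2.6 p [ 436.73 -312.88  190.29] yaw -12.15 zax [-1.e-03  4.e-04 -1.e+00] F [1.06 0.13 0.16] M [-0.072  0.054 -0.004] w 0.999 g 0.0
[-0.7, -0.32, 11.33] [-0.1, -0.0, 0.7] rows 2.7
```

View pics/m2.png

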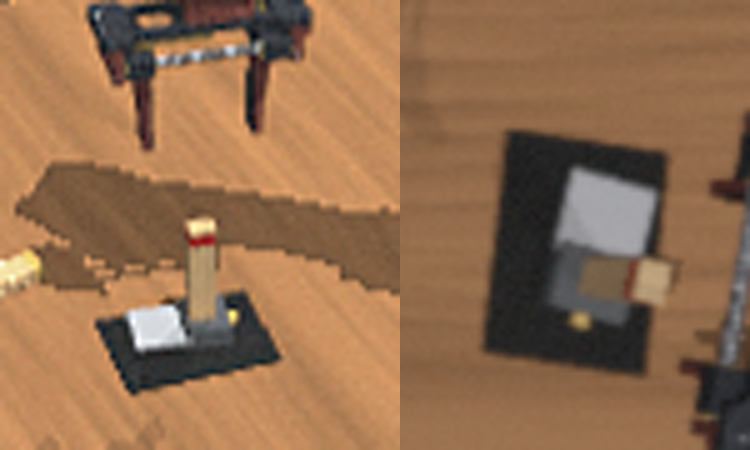

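The gripper is above the handle. In the scene crop the fingertips are at (147,145) and (257,130), and the handle top is at (201,224). I'll use the fingertips to check the calibration.

```bash
python3 - <<'E'
from h import *
s=np.load("scene0.npy",allow_pickle=True).item()
f=np.array([[147,145],[257,130]])/5+[205,75]-.4
print(ray(s,f,.19)*1000, ray(s,f,.19).mean(0)*1000)
print(ray(s,np.array([[201,224]])/5+[205,75]-.4,.124)*1000)
E
```

```text
[[ 458.91838275 -367.09791639  190.        ]
 [ 360.76092526 -343.76266979  190.        ]] [ 409.83965401 -355.43029309  190.        ]
[[ 428.42224955 -321.36956701  124.        ]]
```

```bash
python3 - <<'E'
from h import *
for n in("scene","top"):
    s=snap(n);p=cloud(s)*1000
    W=s["camera_from_world"]
    for P in([.437,-.313,.19],[.437,-.313,.25],[.432,-.319,.124]):
        c=W[:3,:3]@np.array(P)+W[:3,3]; a=c[:2]/c[2]; a=a*(1+s["k1"]*(a@a)); print(n,P,(s["K"]@[*a,1])[:2].round(1))
    m=(abs(p[...,0]-437)<100)&(abs(p[...,1]+313)<100)&(p[...,2]>160)
    q=p[m]; i=q[:,2].argsort()[:25]; print(len(q),np.c_[np.argwhere(m)[i][:,::-1],q[i]].round(0).tolist()[::3])
st()
E
```

```text
scene [0.437, -0.313, 0.19] [243.9 108.6]
scene [0.437, -0.313, 0.25] [243.9  96.9]
scene [0.432, -0.319, 0.124] [244.3 119.9]
2467 [[254.0, 99.0, 388.0, -313.0, 225.0], [255.0, 101.0, 394.0, -293.0, 228.0], [232.0, 101.0, 485.0, -332.0, 232.0], [256.0, 100.0, 390.0, -290.0, 234.0], [234.0, 104.0, 489.0, -304.0, 235.0], [232.0, 100.0, 484.0, -332.0, 237.0], [254.0, 97.0, 392.0, -306.0, 240.0], [233.0, 101.0, 487.0, -317.0, 242.0], [235.0, 101.0, 480.0, -311.0, 243.0]]
top [0.437, -0.313, 0.19] [387.5 245.2]
top [0.437, -0.313, 0.25] [396.4 245.7]
top [0.432, -0.319, 0.124] [380.9 246.4]
8672 [[397.0, 230.0, 479.0, -329.0, 221.0], [393.0, 229.0, 481.0, -316.0, 225.0], [386.0, 263.0, 391.0, -292.0, 228.0], [394.0, 229.0, 481.0, -316.0, 230.0], [393.0, 227.0, 486.0, -314.0, 232.0], [387.0, 263.0, 391.0, -292.0, 237.0], [388.0, 263.0, 392.0, -293.0, 240.0], [394.0, 227.0, 486.0, -313.0, 240.0], [394.0, 228.0, 483.0, -311.0, 244.0]]
2.8 p [ 437.75 -312.07  191.13] yaw -12.0 zax [ 1.4e-03  5.0e-04 -1.0e+00] F [0.31 0.46 0.2 ] M [-0.129  0.028 -0.006] w 0.997 g 0.0
```

>>> jog_arm([
  [1, -0.8, -0.35, 3.5, 0, 0, 0.8],
  [1, -0.8, -0.35, 7, 0, 0, 0.8],
  [1, -0.8, -0.35, 10, 0, 0, 0.8],
  [1, -0.8, -0.35, 11.4, 0, 0, 0.8],
  [1, -0.8, -0.35, 11.4, 0, 0, 0.8],
])

```text
clock: 3.22
tool_pos: [0.4308, -0.3181, 0.0741]
tcp_rot: [0.782, 0.624, -0.001, -0.002]
ft_force: [-0.8, -0.2, -0.8]
width: 0.999
grip_force: 0.0
```

```bash
python3 - <<'E'
from h import *
st()
s=snap("scene");t=snap("top")
def c(n,x,y,w,h,f): return cv2.resize(n["image"][y:y+h,x:x+w,::-1],None,fx=f,fy=f,interpolation=cv2.INTER_CUBIC)
cv2.imwrite("pics/m3.png",np.hstack([c(s,205,75,80,90,5),c(t,330,190,70,90,5)]))
E
```

```text
3.22 p [ 430.78 -318.1    74.12] yaw -12.83 zax [-0.0037  0.0025 -1.    ] F [-0.8  -0.24 -0.76] M [-0.033  0.101 -0.031] w 0.999 g 0.0
```

View pics/m3.png

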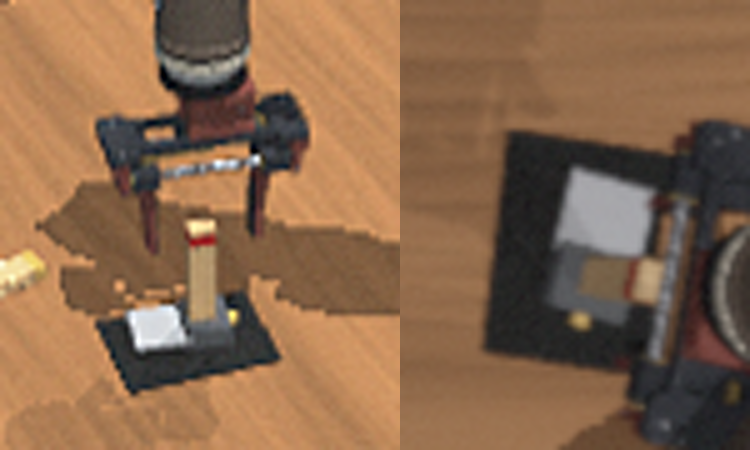

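The fingertips straddle the handle at (153,252) and (257,237), and the handle top is between them at (201,224). Closing now.

>>> jog_arm([
  [0.25, 0, 0, 0, 0, 0, 0],
  [0.2, 0, 0, 0, 0, 0, 0],
  [0.1, 0, 0, 0, 0, 0, 0],
  [0, 0, 0, 0, 0, 0, 0],
  [0, 0, 0, 0, 0, 0, 0],
], squeeze=35)

```text
clock: 3.73
tool_pos: [0.4321, -0.3205, 0.0771]
tcp_rot: [0.782, 0.623, 0.0, 0.0]
ft_force: [0.5, -0.2, -0.3]
width: 0.662
grip_force: 0.0
```

>>> jog_arm([
  [0, 0, 0, 0, 0, 0, 0],
  [0, 0, 0, 0, 0, 0, 0],
  [0, 0, 0, 0, 0, 0, 0],
  [0, 0, 0, 0, 0, 0, 0],
  [0, 0, 0, 0, 0, 0, 0],
])

```text
clock: 4.15
tool_pos: [0.4318, -0.3205, 0.0765]
tcp_rot: [0.782, 0.623, 0.0, 0.0]
ft_force: [-0.2, -0.7, 0.7]
width: 0.282
grip_force: 0.5
```

```bash
python3 - <<'E'
from h import *
st()
E
```

```text
4.15 p [ 431.83 -320.55   76.52] yaw -12.94 zax [ 1.e-04 -1.e-04 -1.e+00] F [-0.18 -0.75  0.75] M [-0.139 -0.134 -0.062] w 0.282 g 0.5
```

>>> jog_arm([
  [0, 0, 0, 0, 0, 0, 0],
  [0, 0, 0, 0, 0, 0, 0],
  [0, 0, 0, 0, 0, 0, 0],
  [0, 0, 0, 0, 0, 0, 0],
  [0, 0, 0, 0, 0, 0, 0],
])

```text
clock: 4.57
tool_pos: [0.4318, -0.3204, 0.0765]
tcp_rot: [0.782, 0.623, -0.0, -0.0]
ft_force: [0.8, 0.5, -0.6]
width: 0.265
grip_force: 34.8
```

>>> jog_arm([
  [0, 0, 0, -0.5, 0, 0, 0],
  [0, 0, 0, -1.5, 0, 0, 0],
  [0, 0, 0, -3, 0, 0, 0],
  [0, 0, 0, -4, 0, 0, 0],
  [0, 0, 0, -4, 0, 0, 0],
])

```text
clock: 4.98
tool_pos: [0.4328, -0.3216, 0.1189]
tcp_rot: [0.782, 0.623, 0.001, 0.002]
ft_force: [-0.2, 0.1, -2.9]
width: 0.272
grip_force: 34.8
```

```bash
python3 - <<'E'
from h import *
st()
lip=np.array([587.5,-33.5]);d=np.array([np.cos(np.radians(7.2)),-np.sin(np.radians(7.2))]);n=np.array([-d[1],d[0]])
for tip in(-120,-79):
    h=lip+d*(tip-66)+n*-2.5; print(tip,h)
h=lip+d*(-90-66)+n*-2.5
plan([(h[0],h[1],150,-7.2)])
E
```

```text
4.98 p [ 432.76 -321.55  118.9 ] yaw -12.95 zax [ 0.0032 -0.0016 -1.    ] F [-0.22  0.06 -2.9 ] M [-0.157  0.023  0.005] w 0.272 g 34.8
-120 [402.65333247 -12.66830531]
-79 [443.33003523 -17.80696789]
[29.73, -6.86, -3.16] [0.2, 0.1, -5.8] rows 7.4
```

```bash
python3 - <<'E'
from h import *
plan([(438,-160,145,-7.2),(443,-18,120,-7.2),(443,-18,104,-7.2)])
E
```

```text
[15.86, -3.1, -2.63] [0.2, 0.1, -5.8] rows 3.9
[14.15, -1.28, 2.5] [0.0, 0.0, 0.0] rows 3.5
[0.0, 0.0, 1.6] [0.0, 0.0, 0.0] rows 0.4
```

>>> jog_arm([
  [0, 2, -0.4, -1, 0, 0, -1],
  [0, 5.5, -1.1, -2.6, 0, 0, -3],
  [0, 9, -1.8, -2.6, 0, 0, -5],
  [0, 12.5, -2.4, -2.6, 0, 0, -5.8],
  [0, 15.9, -3.1, -2.6, 0, 0, -5.8],
])

```text
clock: 5.4
tool_pos: [0.4371, -0.1569, 0.1426]
tcp_rot: [0.749, 0.662, 0.0, 0.0]
ft_force: [0.8, 0.4, -1.9]
width: 0.267
grip_force: 34.9
```

>>> jog_arm([
  [0, 3.5, -0.3, 0.5, 0, 0, 0],
  [0, 7, -0.6, 1, 0, 0, 0],
  [0, 10.5, -0.9, 1.6, 0, 0, 0],
  [0, 13, -1.2, 2, 0, 0, 0],
  [0, 14.15, -1.3, 2.5, 0, 0, 0],
])

```text
clock: 5.82
tool_pos: [0.4415, -0.0127, 0.1172]
tcp_rot: [0.748, 0.663, 0.0, -0.001]
ft_force: [0.5, -0.9, -2.5]
width: 0.271
grip_force: 34.9
```

>>> jog_arm([
  [0, 0, 0, 0.4, 0, 0, 0],
  [0, 0, 0, 0.8, 0, 0, 0],
  [0, 0, 0, 0.8, 0, 0, 0],
  [0, 0, 0, 0.8, 0, 0, 0],
  [0, 0, 0, 0.8, 0, 0, 0],
])

```text
clock: 6.23
tool_pos: [0.4419, -0.0181, 0.1097]
tcp_rot: [0.751, 0.661, -0.0, 0.0]
ft_force: [0.1, 0.2, -3.2]
width: 0.27
grip_force: 34.9
```

```bash
python3 - <<'E'
from h import *
st()
s=snap("scene");t=snap("top")
def c(n,x,y,w,h,f): return cv2.resize(n["image"][y:y+h,x:x+w,::-1],None,fx=f,fy=f,interpolation=cv2.INTER_CUBIC)
cv2.imwrite("pics/m4.png",np.hstack([c(s,205,130,80,90,5),c(t,245,150,70,90,5)]))
plan([(443,-18,104,-7.2)])
p=cloud(s);im=s["image"].astype(int);h=cv2.cvtColor(s["image"],cv2.COLOR_RGB2HSV)
E
```

```text
6.23 p [441.94 -18.1  109.7 ] yaw -7.29 zax [ 3.e-04 -3.e-04 -1.e+00] F [ 0.08  0.17 -3.15] M [-0.041  0.076 -0.001] w 0.27 g 34.9
[-0.03, 0.1, 0.58] [0.0, -0.0, -0.0] rows 0.1
```

View pics/m4.png

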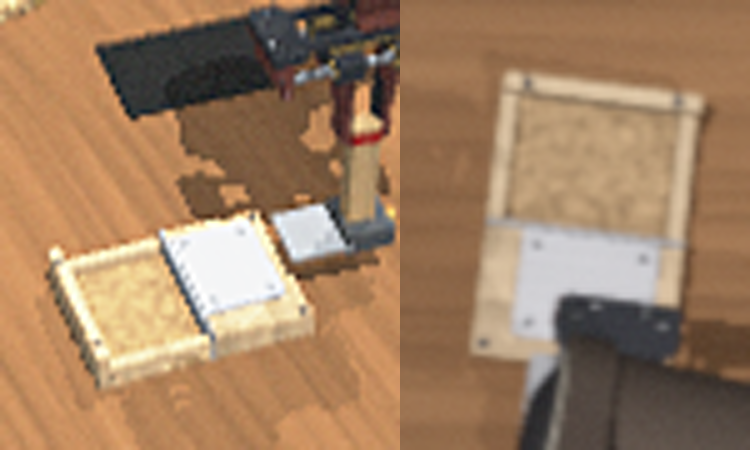

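In the scene crop, the foot tip runs (272,215)-(295,260) and the plate's near edge runs (258,215)-(283,292). I'll compare them within this one camera.

```bash
python3 - <<'E'
from h import *
s=np.load("scene0.npy",allow_pickle=True).item()
g=lambda L,z:ray(s,np.array(L)/5+[205,130]-.4,z)[:,:2]*1000
d=np.array([np.cos(np.radians(7.2)),-np.sin(np.radians(7.2))]);n=np.array([-d[1],d[0]])
M=np.c_[d,n]
f=g([(272,215),(295,260)],.047)@M; p=g([(258,215),(283,292)],.032)@M; l=g([(163,236),(211,330)],.032)@M
j=g([(260,213),(312,322)],.027)@M
fp=g([(163,232),(208,312)],.032)@M
print("tip",f,f.mean(0),"\nplate near",p,p.mean(0),"\nplate far",fp,fp.mean(0),"\njig near",j,j.mean(0),"\ncmd tip",np.array([442,-18.1])@M+[66,0])
E
```

```text
tip [[500.0942818    7.38150076]
 [501.80983277  64.30463348]] [500.95205728  35.84306712] 
plate near [[505.15914662 -11.52587294]
 [518.76920244  81.77418609]] [511.96417453  35.12415657] 
plate far [[587.92267611 -18.98597881]
 [584.42339081  82.54707469]] [586.17303346  31.78054794] 
jig near [[500.66564223 -18.26354411]
 [507.17758939 117.21016397]] [503.92161581  49.47330993] 
cmd tip [506.78322951  37.44001314]
```

>>> jog_arm([
  [0, 0, 0.1, 0.3, 0, 0, 0],
  [0, 0, 0.2, 0.6, 0, 0, 0],
  [0, 0, 0.3, 0.9, 0, 0, 0],
  [0, 0, 0.3, 1.15, 0, 0, 0],
  [0, 0, 0.3, 1.15, 0, 0, 0],
])

```text
clock: 6.75
tool_pos: [0.4445, -0.017, 0.0974]
tcp_rot: [0.75, 0.662, -0.001, -0.0]
ft_force: [-0.4, -0.3, -3.0]
width: 0.273
grip_force: 34.9
```

>>> jog_arm([
  [0, 0, 0, 0.05, 0, 0, 0],
  [0, 0, 0, 0.1, 0, 0, 0],
  [0, 0, 0, 0.15, 0, 0, 0],
  [0, 0, 0, 0.2, 0, 0, 0],
  [0, 0, 0, 0.25, 0, 0, 0],
])

```text
clock: 7.17
tool_pos: [0.4449, -0.0169, 0.0956]
tcp_rot: [0.75, 0.662, 0.0, 0.0]
ft_force: [-0.5, -0.1, -2.7]
width: 0.273
grip_force: 34.9
```

```bash
python3 - <<'E'
from h import *
st()
E
```

```text
7.17 p [444.88 -16.87  95.55] yaw -7.13 zax [ 2.e-04  1.e-04 -1.e+00] F [-0.47 -0.12 -2.66] M [-0.071  0.051 -0.004] w 0.273 g 34.9
```

>>> jog_arm([
  [0, 0, 0, 0.05, 0, 0, 0],
  [0, 0, 0, 0.1, 0, 0, 0],
  [0, 0, 0, 0.15, 0, 0, 0],
  [0, 0, 0, 0.2, 0, 0, 0],
  [0, 0, 0, 0.2, 0, 0, 0],
])

```text
clock: 7.58
tool_pos: [0.4448, -0.0169, 0.0935]
tcp_rot: [0.75, 0.662, -0.0, -0.0]
ft_force: [0.9, -0.5, -2.2]
width: 0.271
grip_force: 34.9
```

>>> jog_arm([
  [0, 0, 0, 0.04, 0, 0, 0],
  [0, 0, 0, 0.08, 0, 0, 0],
  [0, 0, 0, 0.12, 0, 0, 0],
  [0, 0, 0, 0.15, 0, 0, 0],
  [0, 0, 0, 0.15, 0, 0, 0],
])

```text
clock: 8.0
tool_pos: [0.4448, -0.0169, 0.092]
tcp_rot: [0.75, 0.662, -0.0, -0.0]
ft_force: [-0.6, -0.1, -2.9]
width: 0.271
grip_force: 34.9
```

>>> jog_arm([
  [0, 0, 0, 0.04, 0, 0, 0],
  [0, 0, 0, 0.08, 0, 0, 0],
  [0, 0, 0, 0.12, 0, 0, 0],
  [0, 0, 0, 0.15, 0, 0, 0],
  [0, 0, 0, 0.15, 0, 0, 0],
])

```text
clock: 8.42
tool_pos: [0.4448, -0.0169, 0.0905]
tcp_rot: [0.75, 0.662, -0.0, -0.0]
ft_force: [0.5, -0.0, -2.3]
width: 0.266
grip_force: 34.9
```

>>> jog_arm([
  [0, 0, 0, 0.04, 0, 0, 0],
  [0, 0, 0, 0.08, 0, 0, 0],
  [0, 0, 0, 0.12, 0, 0, 0],
  [0, 0, 0, 0.12, 0, 0, 0],
])

```text
clock: 8.75
tool_pos: [0.4448, -0.0169, 0.0893]
tcp_rot: [0.75, 0.662, -0.0, -0.0]
ft_force: [0.2, 0.4, -2.1]
width: 0.267
grip_force: 34.9
```

```bash
python3 - <<'E'
from h import *
st()
E
```

```text
8.75 p [444.79 -16.9   89.28] yaw -7.13 zax [-1.e-04  0.e+00 -1.e+00] F [ 0.15  0.36 -2.06] M [-0.096  0.052  0.016] w 0.267 g 34.9
```

>>> jog_arm([
  [0, 0, 0, 0.04, 0, 0, 0],
  [0, 0, 0, 0.08, 0, 0, 0],
  [0, 0, 0, 0.1, 0, 0, 0],
  [0, 0, 0, 0.1, 0, 0, 0],
])

```text
clock: 9.08
tool_pos: [0.4448, -0.0169, 0.0883]
tcp_rot: [0.75, 0.662, -0.0, -0.0]
ft_force: [0.3, -0.0, -1.9]
width: 0.267
grip_force: 34.9
```

```bash
python3 - <<'E'
from h import *
st()
E
```

```text
9.08 p [444.77 -16.92  88.29] yaw -7.13 zax [-1.e-04  0.e+00 -1.e+00] F [ 0.31 -0.01 -1.94] M [-0.115  0.112 -0.024] w 0.267 g 34.9
```

>>> jog_arm([
  [0, 0, 0, 0.04, 0, 0, 0],
  [0, 0, 0, 0.08, 0, 0, 0],
  [0, 0, 0, 0.1, 0, 0, 0],
  [0, 0, 0, 0.1, 0, 0, 0],
])

```text
clock: 9.42
tool_pos: [0.4448, -0.0169, 0.0873]
tcp_rot: [0.75, 0.662, -0.0, -0.0]
ft_force: [-0.6, 0.5, -3.6]
width: 0.265
grip_force: 34.9
```

```bash
python3 - <<'E'
from h import *
st()
E
```

```text
9.42 p [444.78 -16.92  87.29] yaw -7.13 zax [-1.e-04 -0.e+00 -1.e+00] F [-0.57  0.45 -3.6 ] M [-0.056  0.074  0.047] w 0.265 g 34.9
```

>>> jog_arm([
  [0, 0, 0, 0.04, 0, 0, 0],
  [0, 0, 0, 0.08, 0, 0, 0],
  [0, 0, 0, 0.12, 0, 0, 0],
  [0, 0, 0, 0.12, 0, 0, 0],
])

```text
clock: 9.75
tool_pos: [0.4448, -0.0169, 0.0861]
tcp_rot: [0.75, 0.662, -0.0, -0.0]
ft_force: [0.2, -0.2, -2.6]
width: 0.27
grip_force: 34.9
```

```bash
python3 - <<'E'
from h import *
st()
E
```

```text
9.75 p [444.76 -16.91  86.06] yaw -7.13 zax [-1.e-04 -0.e+00 -1.e+00] F [ 0.18 -0.21 -2.62] M [-0.086  0.018  0.001] w 0.27 g 34.9
```

>>> jog_arm([
  [0, 0, 0, 0.04, 0, 0, 0],
  [0, 0, 0, 0.08, 0, 0, 0],
  [0, 0, 0, 0.1, 0, 0, 0],
  [0, 0, 0, 0.1, 0, 0, 0],
])

```text
clock: 10.08
tool_pos: [0.4448, -0.0169, 0.0851]
tcp_rot: [0.75, 0.662, -0.0, -0.0]
ft_force: [1.1, 0.7, -2.0]
width: 0.266
grip_force: 34.9
```

```bash
python3 - <<'E'
from h import *
st()
s=snap("scene")
def c(n,x,y,w,h,f): return cv2.resize(n["image"][y:y+h,x:x+w,::-1],None,fx=f,fy=f,interpolation=cv2.INTER_CUBIC)
cv2.imwrite("pics/m5.png",c(s,230,145,70,60,8))
E
```

```text
10.08 p [444.77 -16.89  85.08] yaw -7.13 zax [-1.e-04  0.e+00 -1.e+00] F [ 1.08  0.66 -2.01] M [-0.091  0.07   0.017] w 0.266 g 34.9
```

View pics/m5.png

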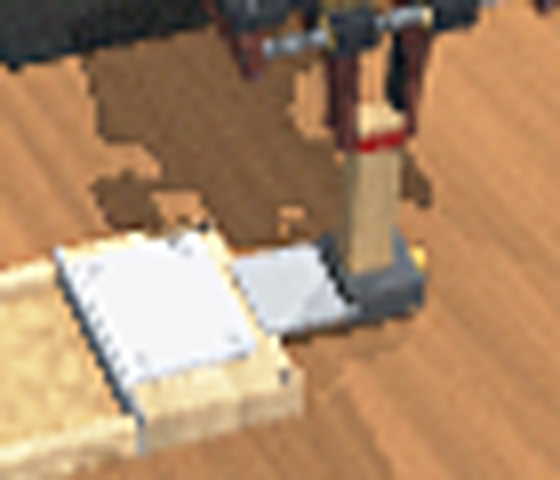

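The foot tip runs (232,262)-(268,330), almost on the jig's near edge, so it may be just short of the apron. I'll raise it, go 5 mm forward and feel down again.

>>> jog_arm([
  [0, 0, 0, -0.4, 0, 0, 0],
  [0, 0, 0, -0.8, 0, 0, 0],
  [0, 0, 0.2, -1.1, 0, 0, 0],
  [0, 0, 0.4, -1.1, 0, 0, 0],
  [0, 0, 0.5, -1.1, 0, 0, 0],
])

```text
clock: 10.55
tool_pos: [0.4505, -0.0174, 0.0965]
tcp_rot: [0.75, 0.662, 0.001, 0.0]
ft_force: [-0.7, -0.3, -2.8]
width: 0.268
grip_force: 34.9
```

>>> jog_arm([
  [0, 0, 0, 0.08, 0, 0, 0],
  [0, 0, 0, 0.16, 0, 0, 0],
  [0, 0, 0, 0.24, 0, 0, 0],
  [0, 0, 0, 0.32, 0, 0, 0],
  [0, 0, 0, 0.32, 0, 0, 0],
])

```text
clock: 10.97
tool_pos: [0.4496, -0.0176, 0.0927]
tcp_rot: [0.75, 0.662, -0.0, -0.0]
ft_force: [0.6, -0.4, -2.6]
width: 0.273
grip_force: 34.9
```

>>> jog_arm([
  [0, 0, 0, 0.05, 0, 0, 0],
  [0, 0, 0, 0.1, 0, 0, 0],
  [0, 0, 0, 0.15, 0, 0, 0],
  [0, 0, 0, 0.15, 0, 0, 0],
])

```text
clock: 11.3
tool_pos: [0.4497, -0.0175, 0.0913]
tcp_rot: [0.75, 0.662, -0.0, -0.0]
ft_force: [-0.3, -0.3, -2.6]
width: 0.273
grip_force: 34.9
```

```bash
python3 - <<'E'
from h import *
st()
E
```

```text
11.3 p [449.69 -17.54  91.34] yaw -7.14 zax [-2.e-04  0.e+00 -1.e+00] F [-0.35 -0.28 -2.64] M [-0.082  0.143  0.066] w 0.273 g 34.9
```

>>> jog_arm([
  [0, 0, 0, 0.04, 0, 0, 0],
  [0, 0, 0, 0.08, 0, 0, 0],
  [0, 0, 0, 0.12, 0, 0, 0],
  [0, 0, 0, 0.12, 0, 0, 0],
])

```text
clock: 11.63
tool_pos: [0.4497, -0.0175, 0.0902]
tcp_rot: [0.75, 0.662, 0.0, -0.0]
ft_force: [0.4, -0.4, -2.8]
width: 0.269
grip_force: 34.9
```

>>> jog_arm([
  [0, 0, 0, 0.04, 0, 0, 0],
  [0, 0, 0, 0.08, 0, 0, 0],
  [0, 0, 0, 0.1, 0, 0, 0],
  [0, 0, 0, 0.1, 0, 0, 0],
])

```text
clock: 11.97
tool_pos: [0.4497, -0.0176, 0.0892]
tcp_rot: [0.75, 0.662, -0.0, -0.0]
ft_force: [0.3, -0.0, -2.3]
width: 0.271
grip_force: 34.9
```

```bash
python3 - <<'E'
from h import *
st()
E
```

```text
11.97 p [449.74 -17.55  89.19] yaw -7.13 zax [-1.e-04 -0.e+00 -1.e+00] F [ 0.34 -0.02 -2.33] M [-0.084  0.138 -0.011] w 0.271 g 34.9
```

>>> jog_arm([
  [0, 0, 0, 0.04, 0, 0, 0],
  [0, 0, 0, 0.08, 0, 0, 0],
  [0, 0, 0, 0.1, 0, 0, 0],
  [0, 0, 0, 0.1, 0, 0, 0],
])

```text
clock: 12.3
tool_pos: [0.4498, -0.0176, 0.0882]
tcp_rot: [0.75, 0.662, -0.0, -0.0]
ft_force: [0.1, 0.1, -2.7]
width: 0.27
grip_force: 34.9
```

```bash
python3 - <<'E'
from h import *
st()
E
```

```text
12.3 p [449.76 -17.56  88.19] yaw -7.13 zax [-0. -0. -1.] F [ 0.1   0.11 -2.71] M [-0.114  0.105  0.005] w 0.27 g 34.9
```

>>> jog_arm([
  [0, 0, 0, 0.04, 0, 0, 0],
  [0, 0, 0, 0.08, 0, 0, 0],
  [0, 0, 0, 0.1, 0, 0, 0],
  [0, 0, 0, 0.1, 0, 0, 0],
])

```text
clock: 12.63
tool_pos: [0.4497, -0.0176, 0.0872]
tcp_rot: [0.75, 0.662, -0.0, -0.0]
ft_force: [-0.0, 0.7, -2.5]
width: 0.27
grip_force: 34.9
```

>>> jog_arm([
  [0, 0, 0, 0.04, 0, 0, 0],
  [0, 0, 0, 0.08, 0, 0, 0],
  [0, 0, 0, 0.1, 0, 0, 0],
  [0, 0, 0, 0.1, 0, 0, 0],
])

```text
clock: 12.97
tool_pos: [0.4497, -0.0176, 0.0862]
tcp_rot: [0.75, 0.662, -0.0, -0.0]
ft_force: [-0.2, 0.3, -1.9]
width: 0.269
grip_force: 34.9
```

```bash
python3 - <<'E'
from h import *
st()
E
```

```text
12.97 p [449.72 -17.55  86.18] yaw -7.13 zax [-1.e-04  0.e+00 -1.e+00] F [-0.22  0.3  -1.89] M [-0.11   0.108  0.014] w 0.269 g 34.9
```

>>> jog_arm([
  [0, 0, 0, 0.04, 0, 0, 0],
  [0, 0, 0, 0.08, 0, 0, 0],
  [0, 0, 0, 0.1, 0, 0, 0],
  [0, 0, 0, 0.1, 0, 0, 0],
])

```text
clock: 13.3
tool_pos: [0.4497, -0.0176, 0.0852]
tcp_rot: [0.75, 0.662, -0.0, -0.0]
ft_force: [-0.5, 0.7, -2.5]
width: 0.275
grip_force: 34.9
```

```bash
python3 - <<'E'
from h import *
st()
E
```

```text
13.3 p [449.75 -17.56  85.19] yaw -7.14 zax [-1.e-04  0.e+00 -1.e+00] F [-0.51  0.68 -2.53] M [-0.098  0.094 -0.053] w 0.275 g 34.9
```

>>> jog_arm([
  [0, 0, 0, 0.04, 0, 0, 0],
  [0, 0, 0, 0.08, 0, 0, 0],
  [0, 0, 0, 0.1, 0, 0, 0],
  [0, 0, 0, 0.1, 0, 0, 0],
])

```text
clock: 13.63
tool_pos: [0.4496, -0.0177, 0.0844]
tcp_rot: [0.75, 0.662, -0.0, -0.0]
ft_force: [-3.5, -0.8, 4.2]
width: 0.275
grip_force: 34.9
```

>>> jog_arm([
  [0, 0, 0, 0.04, 0, 0, 0],
  [0, 0, 0, 0.08, 0, 0, 0],
  [0, 0, 0, 0.1, 0, 0, 0],
  [0, 0, 0, 0.1, 0, 0, 0],
])

```text
clock: 13.97
tool_pos: [0.4494, -0.0176, 0.0839]
tcp_rot: [0.75, 0.662, 0.0, -0.001]
ft_force: [-7.7, 0.3, 16.6]
width: 0.272
grip_force: 35.0
```

```bash
python3 - <<'E'
from h import *
st()
E
```

```text
13.97 p [449.38 -17.63  83.93] yaw -7.16 zax [-8.0e-04  1.1e-03 -1.0e+00] F [-7.67  0.34 16.57] M [-0.087  1.54   0.03 ] w 0.272 g 35.0
```

>>> jog_arm([
  [0, 0, 0, -0.1, 0, 0, 0],
  [0, 0, 0, -0.14, 0, 0, 0],
  [0, 0, 0, -0.14, 0, 0, 0],
])

```text
clock: 14.22
tool_pos: [0.45, -0.0175, 0.0846]
tcp_rot: [0.75, 0.662, 0.0, 0.0]
ft_force: [-0.5, -0.3, -1.2]
width: 0.268
grip_force: 34.9
```

```bash
python3 - <<'E'
from h import *
st()
E
```

```text
14.22 p [449.98 -17.45  84.64] yaw -7.13 zax [ 5.e-04  0.e+00 -1.e+00] F [-0.49 -0.28 -1.16] M [-0.154  0.102  0.003] w 0.268 g 34.9
```

>>> jog_arm([
  [0, 0, 0, 0.03, 0, 0, 0],
  [0, 0, 0, 0.03, 0, 0, 0],
])

```text
clock: 14.38
tool_pos: [0.4498, -0.0176, 0.0844]
tcp_rot: [0.75, 0.662, 0.0, 0.0]
ft_force: [-2.2, -0.0, 4.0]
width: 0.269
grip_force: 34.9
```

```bash
python3 - <<'E'
from h import *
st()
E
```

```text
14.38 p [449.84 -17.62  84.4 ] yaw -7.14 zax [ 0.  0. -1.] F [-2.22 -0.02  3.99] M [-0.164  0.395 -0.01 ] w 0.269 g 34.9
```

>>> jog_arm([
  [0, 0, 0, -0.05, 0, 0, 0],
  [0, 0, 0, -0.09, 0, 0, 0],
  [0, 0, 0.07, -0.09, 0, 0, 0],
  [0, 0, 0.14, -0.09, 0, 0, 0],
  [0, 0, 0.2, -0.09, 0, 0, 0],
])

```text
clock: 14.8
tool_pos: [0.4518, -0.0177, 0.0851]
tcp_rot: [0.75, 0.662, -0.0, 0.0]
ft_force: [0.2, -0.1, -3.1]
width: 0.271
grip_force: 34.9
```

>>> jog_arm([
  [0, 0, 0.07, 0, 0, 0, 0],
  [0, 0, 0.14, 0, 0, 0, 0],
  [0, 0, 0.21, 0, 0, 0, 0],
  [0, 0, 0.28, 0, 0, 0, 0],
  [0, 0, 0.3, 0, 0, 0, 0],
])

```text
clock: 15.22
tool_pos: [0.4549, -0.0182, 0.0852]
tcp_rot: [0.75, 0.662, 0.0, 0.0]
ft_force: [-0.3, 0.5, -2.7]
width: 0.27
grip_force: 34.9
```

```bash
python3 - <<'E'
from h import *
st()
E
```

```text
15.22 p [454.87 -18.2   85.23] yaw -7.14 zax [ 1.e-04 -0.e+00 -1.e+00] F [-0.35  0.46 -2.69] M [-0.102  0.106 -0.086] w 0.27 g 34.9
```

>>> jog_arm([
  [0, 0, 0.07, 0, 0, 0, 0],
  [0, 0, 0.14, 0, 0, 0, 0],
  [0, 0, 0.21, 0, 0, 0, 0],
  [0, 0, 0.28, 0, 0, 0, 0],
  [0, 0, 0.35, 0, 0, 0, 0],
])

```text
clock: 15.63
tool_pos: [0.4583, -0.0186, 0.0852]
tcp_rot: [0.75, 0.662, 0.0, -0.0]
ft_force: [0.7, 0.1, -3.3]
width: 0.27
grip_force: 34.9
```

>>> jog_arm([
  [0, 0, 0.07, 0, 0, 0, 0],
  [0, 0, 0.14, 0, 0, 0, 0],
  [0, 0, 0.21, 0, 0, 0, 0],
  [0, 0, 0.28, 0, 0, 0, 0],
  [0, 0, 0.35, 0, 0, 0, 0],
])

```text
clock: 16.05
tool_pos: [0.4618, -0.0191, 0.0852]
tcp_rot: [0.75, 0.662, 0.0, -0.0]
ft_force: [-0.0, 0.8, -2.3]
width: 0.273
grip_force: 34.9
```

```bash
python3 - <<'E'
from h import *
st()
s=snap("scene")
def c(n,x,y,w,h,f): return cv2.resize(n["image"][y:y+h,x:x+w,::-1],None,fx=f,fy=f,interpolation=cv2.INTER_CUBIC)
cv2.imwrite("pics/m6.png",c(s,230,145,70,60,8))
E
```

```text
16.05 p [461.77 -19.07  85.25] yaw -7.14 zax [ 0.  0. -1.] F [-0.03  0.83 -2.27] M [-0.073  0.062  0.039] w 0.273 g 34.9
```

View pics/m6.png

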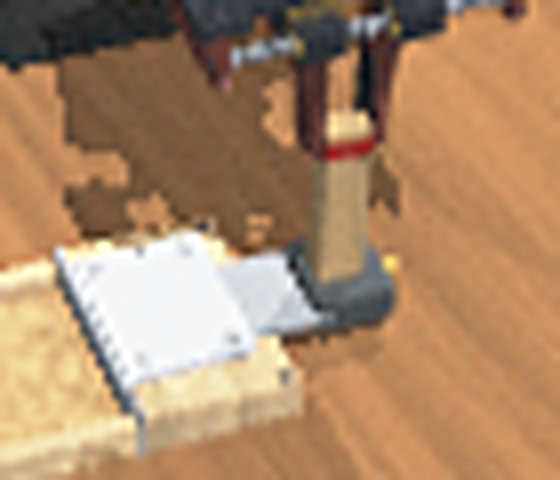

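The foot goes under the plate's near edge at about (237,290), with the block front at (305,283). That is roughly 8 mm in. I'll insert 6 mm more and then lift.

>>> jog_arm([
  [0, 0, 0.07, 0, 0, 0, 0],
  [0, 0, 0.14, 0, 0, 0, 0],
  [0, 0, 0.21, 0, 0, 0, 0],
  [0, 0, 0.28, 0, 0, 0, 0],
  [0, 0, 0.3, 0, 0, 0, 0],
])

```text
clock: 16.52
tool_pos: [0.4648, -0.0195, 0.0852]
tcp_rot: [0.75, 0.662, 0.0, 0.0]
ft_force: [0.2, 0.2, -2.9]
width: 0.269
grip_force: 34.9
```

>>> jog_arm([
  [0, 0, 0.07, 0, 0, 0, 0],
  [0, 0, 0.14, 0, 0, 0, 0],
  [0, 0, 0.21, 0, 0, 0, 0],
  [0, 0, 0.28, 0, 0, 0, 0],
  [0, 0, 0.3, 0, 0, 0, 0],
])

```text
clock: 16.93
tool_pos: [0.4678, -0.0198, 0.0852]
tcp_rot: [0.75, 0.662, 0.0, 0.0]
ft_force: [-0.6, 0.4, -2.2]
width: 0.271
grip_force: 34.9
```

```bash
python3 - <<'E'
from h import *
st()
E
```

```text
16.93 p [467.79 -19.8   85.24] yaw -7.14 zax [ 1.e-04 -0.e+00 -1.e+00] F [-0.55  0.41 -2.15] M [-0.088  0.105  0.01 ] w 0.271 g 34.9
```

Now the first 30° of the arc, followed by a look.

>>> jog_arm([
  [0, 0, 0, -0.15, 0, 0, 0],
  [0, 0, 0.03, -0.45, 0, 0, 0],
  [0, 0, 0.07, -0.75, 0, 0, 0],
  [0, 0, 0.12, -1.1, 0, 0, 0],
  [0, 0, 0.19, -1.42, 0, 0, 0],
])

```text
clock: 17.35
tool_pos: [0.4695, -0.0201, 0.0999]
tcp_rot: [0.75, 0.662, 0.0, -0.0]
ft_force: [0.6, 0.3, -2.3]
width: 0.27
grip_force: 34.9
```

>>> jog_arm([
  [0, 0, 0.08, -0.28, 0, 0, 0],
  [0, 0, 0.18, -0.56, 0, 0, 0],
  [0, 0, 0.28, -0.83, 0, 0, 0],
  [0, 0, 0.41, -1.08, 0, 0, 0],
  [0, 0, 0.55, -1.33, 0, 0, 0],
])

```text
clock: 17.77
tool_pos: [0.4751, -0.0207, 0.113]
tcp_rot: [0.75, 0.662, 0.0, -0.0]
ft_force: [-0.2, -0.3, -2.3]
width: 0.27
grip_force: 34.9
```

```bash
python3 - <<'E'
from h import *
st()
s=snap("scene")
def c(n,x,y,w,h,f): return cv2.resize(n["image"][y:y+h,x:x+w,::-1],None,fx=f,fy=f,interpolation=cv2.INTER_CUBIC)
cv2.imwrite("pics/m7.png",c(s,215,130,80,75,7))
E
```

```text
17.77 p [475.06 -20.69 112.99] yaw -7.13 zax [-0.e+00  1.e-04 -1.e+00] F [-0.19 -0.32 -2.31] M [-0.051  0.234  0.003] w 0.27 g 34.9
```

View pics/m7.png

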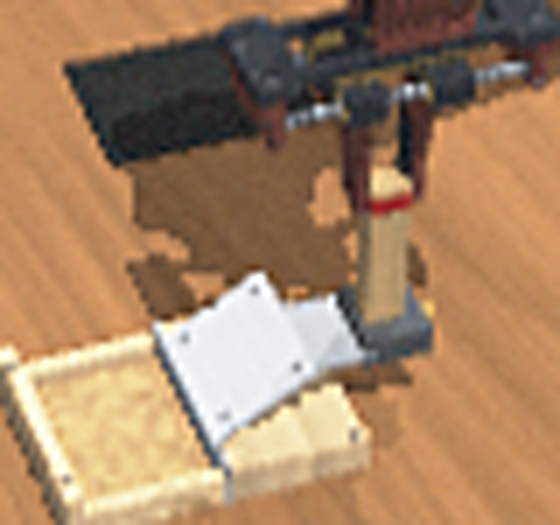

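The plate is tilted about 30° with its far edge on the lip line (155,325)-(220,435), and the foot is well centred. Continuing the arc.

>>> jog_arm([
  [0, 0, 0.15, -0.25, 0, 0, 0],
  [0, 0, 0.31, -0.48, 0, 0, 0],
  [0, 0, 0.48, -0.71, 0, 0, 0],
  [0, 0, 0.67, -0.93, 0, 0, 0],
  [0, 0, 0.87, -1.14, 0, 0, 0],
])

```text
clock: 18.23
tool_pos: [0.4838, -0.0218, 0.1244]
tcp_rot: [0.75, 0.662, 0.0, 0.0]
ft_force: [0.4, -0.5, -2.7]
width: 0.27
grip_force: 34.9
```

>>> jog_arm([
  [0, 0, 0.21, -0.2, 0, 0, 0],
  [0, 0, 0.43, -0.39, 0, 0, 0],
  [0, 0, 0.66, -0.56, 0, 0, 0],
  [0, 0, 0.9, -0.72, 0, 0, 0],
  [0, 0, 1.14, -0.87, 0, 0, 0],
])

```text
clock: 18.65
tool_pos: [0.4952, -0.0232, 0.133]
tcp_rot: [0.75, 0.662, 0.0, 0.0]
ft_force: [0.4, -0.2, -3.5]
width: 0.269
grip_force: 34.9
```

>>> jog_arm([
  [0, 0, 0.25, -0.14, 0, 0, 0],
  [0, 0, 0.51, -0.27, 0, 0, 0],
  [0, 0, 0.78, -0.38, 0, 0, 0],
  [0, 0, 1.05, -0.47, 0, 0, 0],
  [0, 0, 1.33, -0.55, 0, 0, 0],
])

```text
clock: 19.07
tool_pos: [0.5084, -0.0249, 0.1384]
tcp_rot: [0.75, 0.662, 0.0, 0.0]
ft_force: [0.2, -1.0, -2.9]
width: 0.269
grip_force: 34.9
```

```bash
python3 - <<'E'
from h import *
st()
s=snap("scene")
def c(n,x,y,w,h,f): return cv2.resize(n["image"][y:y+h,x:x+w,::-1],None,fx=f,fy=f,interpolation=cv2.INTER_CUBIC)
cv2.imwrite("pics/m8.png",c(s,215,130,80,75,6))
E
```

```text
19.07 p [508.44 -24.89 138.43] yaw -7.14 zax [ 1.e-04  0.e+00 -1.e+00] F [ 0.2  -1.   -2.94] M [-0.092  0.15   0.004] w 0.269 g 34.9
```

View pics/m8.png

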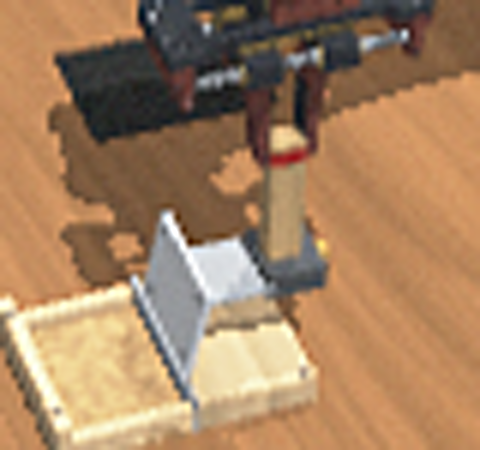

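The plate stands at about 75°, with its top edge at (165,215)-(210,300) and the foot tip behind it. I've now used all 10 views, so from here I'll check with numbers only. Pushing past vertical slowly.

>>> jog_arm([
  [0, 0, 0.18, -0.04, 0, 0, 0],
  [0, 0, 0.37, -0.08, 0, 0, 0],
  [0, 0, 0.56, -0.12, 0, 0, 0],
  [0, 0, 0.75, -0.15, 0, 0, 0],
  [0, 0, 0.94, -0.17, 0, 0, 0],
])

```text
clock: 19.53
tool_pos: [0.5176, -0.026, 0.1401]
tcp_rot: [0.75, 0.662, 0.0, -0.0]
ft_force: [-0.3, -0.1, -2.9]
width: 0.27
grip_force: 34.9
```

>>> jog_arm([
  [0, 0, 0.19, 0, 0, 0, 0],
  [0, 0, 0.38, 0, 0, 0, 0],
  [0, 0, 0.57, 0, 0, 0, 0],
  [0, 0, 0.76, 0, 0, 0, 0],
  [0, 0, 0.95, 0, 0, 0, 0],
])

```text
clock: 19.95
tool_pos: [0.527, -0.0272, 0.14]
tcp_rot: [0.75, 0.662, -0.0, -0.0]
ft_force: [0.2, 0.1, -2.0]
width: 0.269
grip_force: 34.9
```

```bash
cat >> h.py <<'E'
d=np.array([np.cos(np.radians(7.2)),-np.sin(np.radians(7.2))]);n=np.array([-d[1],d[0]]);M=np.c_[d,n]
lip=np.array([589,-33.7])
def look():
    """blue and bright pixels round the jig, in jig coordinates (mm)"""
    for nm in("scene","top"):
        s=snap(nm);p=cloud(s)*1000;h=cv2.cvtColor(s["image"],cv2.COLOR_RGB2HSV).astype(int)
        j=np.dstack([(p[...,:2]-lip)@M,p[...,2]])
        reg=(j[...,0]>-100)&(j[...,0]<110)&(abs(j[...,1])<75)&(j[...,2]>5)&(j[...,2]<120)
        for c,m in(("blue",(h[...,0]>95)&(h[...,0]<130)&(h[...,1]>80)),("grey",(h[...,1]<45)&(h[...,2]>110))):
            m=m&reg; q=j[m]
            if len(q)>5: print(nm,c,len(q),"x",np.percentile(q[:,0],[3,50,97]).round(),"y",np.percentile(q[:,1],[3,50,97]).round(),"z",np.percentile(q[:,2],[3,50,97]).round(), "hsv",np.median(h[m],0))
            else: print(nm,c,len(q))
    return
E
python3 - <<'E'
from h import *
st(); look()
E
```

```text
19.95 p [527.05 -27.22 140.02] yaw -7.13 zax [-0.  0. -1.] F [ 0.19  0.12 -2.  ] M [-0.062  0.072 -0.066] w 0.269 g 34.9
scene blue 27 x [ 5. 16. 25.] y [-33.   6.  43.] z [ 57.  83. 101.] hsv [110. 122. 171.]
scene grey 282 x [-83. -11.  95.] y [-48.  14.  63.] z [19. 81. 97.] hsv [101.  18. 225.]
top blue 61 x [ 4. 28. 45.] y [27. 34. 39.] z [36. 61. 80.] hsv [110. 161. 152.]
top grey 32 x [-8. 10. 63.] y [23. 42. 60.] z [11. 41. 79.] hsv [129.  28. 154.]
```

>>> jog_arm([
  [0, 0, 0.15, 0.03, 0, 0, 0],
  [0, 0, 0.3, 0.06, 0, 0, 0],
  [0, 0, 0.4, 0.1, 0, 0, 0],
  [0, 0, 0.4, 0.1, 0, 0, 0],
  [0, 0, 0.4, 0.1, 0, 0, 0],
])

```text
clock: 20.47
tool_pos: [0.5308, -0.0277, 0.139]
tcp_rot: [0.75, 0.662, -0.0, -0.0]
ft_force: [0.6, -0.3, -2.9]
width: 0.27
grip_force: 34.9
```

```bash
python3 - <<'E'
from h import *
st(); look()
E
```

```text
20.47 p [530.83 -27.71 138.99] yaw -7.14 zax [-1.e-04 -0.e+00 -1.e+00] F [ 0.58 -0.3  -2.86] M [-0.121  0.027 -0.034] w 0.27 g 34.9
scene blue 263 x [10. 43. 75.] y [-45.  -1.  40.] z [14. 20. 25.] hsv [109. 188. 231.]
scene grey 290 x [-83.  -9.  95.] y [-54.  10.  65.] z [15. 46. 91.] hsv [101.  18. 224.]
top blue 92 x [14. 52. 76.] y [19. 31. 38.] z [11. 16. 19.] hsv [110.  164.  170.5]
top grey 42 x [-45.  11.  92.] y [19. 41. 62.] z [ 8. 17. 75.] hsv [ 14.   32.  160.5]
```

```bash
cat >> h.py <<'E'
def plane():
    for nm in("scene","top"):
        s=snap(nm);p=cloud(s)*1000;h=cv2.cvtColor(s["image"],cv2.COLOR_RGB2HSV).astype(int)
        j=np.dstack([(p[...,:2]-lip)@M,p[...,2]])
        m=(h[...,0]>95)&(h[...,0]<130)&(h[...,1]>80)&(j[...,0]>-60)&(j[...,0]<110)&(abs(j[...,1])<75)&(j[...,2]>0)&(j[...,2]<60)
        m=cv2.erode(m.astype(np.uint8),np.ones((3,3)))>0
        q=j[m]; c=np.linalg.lstsq(np.c_[q[:,:2]-q[:,:2].mean(0),np.ones(len(q))],q[:,2],rcond=None)[0]
        print(nm,len(q),"mean",q.mean(0).round(1),"slope deg",np.degrees(np.arctan(c[:2])).round(1),"rect",[np.round(a,1) for a in cv2.minAreaRect(j[(h[...,0]>95)&(h[...,0]<130)&(h[...,1]>80)&(abs(j[...,0]-30)<80)&(abs(j[...,1])<75)&(j[...,2]>0)&(j[...,2]<60)][:,:2].astype(np.float32))])
E
python3 - <<'E'
from h import *
plane()
E
```

```text
scene 188 mean [42.5 -1.2 20.6] slope deg [-0.1  1.8] rect [array([41.7, -2.4]), array([97. , 70.1]), np.float64(88.4)]
top 39 mean [52.8 30.6 16.4] slope deg [-0.1 -8.3] rect [array([44.2, 28.9]), array([21. , 66.2]), np.float64(87.7)]
```

The plate lies flat in the tray with its film side up: centre x≈42 mm, slope 0°, height right. It isn't hanging on the lip. Now the lifter goes back to its mat.

```bash
python3 - <<'E'
from h import *
plan([(490,-130,150,-7.2),(446,-290,130,-7.2),(446,-311,92,-7.2),(446,-311,79,-7.2)])
E
```

```text
[-10.66, -2.78, -1.09] [-0.0, -0.0, 0.1] rows 2.7
[-16.43, -2.36, 2.0] [0.0, 0.0, 0.0] rows 4.0
[-2.08, 0.26, 3.8] [0.0, 0.0, 0.0] rows 1.0
[0.0, 0.0, 1.3] [0.0, 0.0, 0.0] rows 0.3
```

>>> jog_arm([
  [0, -1.5, -0.7, -0.8, 0, 0, 0],
  [0, -4, -1.4, -1.1, 0, 0, 0],
  [0, -7, -2.1, -1.1, 0, 0, 0],
  [0, -9.5, -2.6, -1.1, 0, 0, 0],
  [0, -10.7, -2.8, -1.1, 0, 0, 0],
])

```text
clock: 21.08
tool_pos: [0.4884, -0.1337, 0.1505]
tcp_rot: [0.751, 0.66, -0.0, 0.0]
ft_force: [-0.1, 0.4, -2.3]
width: 0.269
grip_force: 34.9
```

>>> jog_arm([
  [0, -3, -0.5, 0.3, 0, 0, 0],
  [0, -6.5, -1, 0.8, 0, 0, 0],
  [0, -10, -1.5, 1.2, 0, 0, 0],
  [0, -13.5, -2, 1.6, 0, 0, 0],
  [0, -16.4, -2.4, 2, 0, 0, 0],
])

```text
clock: 21.5
tool_pos: [0.4451, -0.2921, 0.13]
tcp_rot: [0.75, 0.662, 0.0, 0.0]
ft_force: [1.0, 0.3, -2.0]
width: 0.266
grip_force: 34.9
```

>>> jog_arm([
  [0, -1, 0.1, 0.5, 0, 0, 0],
  [0, -2, 0.25, 1.5, 0, 0, 0],
  [0, -2.1, 0.3, 2.5, 0, 0, 0],
  [0, -2.1, 0.3, 3.5, 0, 0, 0],
  [0, -2.1, 0.3, 3.8, 0, 0, 0],
])

```text
clock: 21.92
tool_pos: [0.4455, -0.3096, 0.0901]
tcp_rot: [0.749, 0.662, -0.0, -0.001]
ft_force: [0.3, 1.0, -3.2]
width: 0.27
grip_force: 34.9
```

```bash
python3 - <<'E'
from h import *
st()
plan([(446,-311,78.5,-7.2)])
E
```

```text
21.92 p [ 445.53 -309.61   90.08] yaw -7.07 zax [-0.0024  0.0017 -1.    ] F [ 0.29  0.99 -3.18] M [ 0.005  0.093 -0.003] w 0.27 g 34.9
[-0.13, 0.07, 1.16] [-0.1, -0.1, 0.1] rows 0.3
```

>>> jog_arm([
  [0, 0, 0, 0.3, 0, 0, 0],
  [0, 0, 0, 0.6, 0, 0, 0],
  [0, 0, 0, 0.9, 0, 0, 0],
  [0, 0, 0, 1.1, 0, 0, 0],
  [0, 0, 0, 1.1, 0, 0, 0],
])

```text
clock: 22.33
tool_pos: [0.4461, -0.3109, 0.0809]
tcp_rot: [0.75, 0.662, 0.0, -0.0]
ft_force: [-0.3, 0.5, -2.8]
width: 0.272
grip_force: 34.9
```

```bash
python3 - <<'E'
from h import *
st()
E
```

```text
22.33 p [ 446.05 -310.93   80.86] yaw -7.11 zax [-0.e+00  3.e-04 -1.e+00] F [-0.26  0.46 -2.83] M [-0.031  0.078 -0.019] w 0.272 g 34.9
```

>>> jog_arm([
  [0, 0, 0, 0.1, 0, 0, 0],
  [0, 0, 0, 0.2, 0, 0, 0],
  [0, 0, 0, 0.3, 0, 0, 0],
  [0, 0, 0, 0.36, 0, 0, 0],
  [0, 0, 0, 0.36, 0, 0, 0],
])

```text
clock: 22.75
tool_pos: [0.4459, -0.3113, 0.0774]
tcp_rot: [0.75, 0.662, 0.0, -0.0]
ft_force: [0.5, 0.2, -2.1]
width: 0.267
grip_force: 34.9
```

>>> jog_arm([
  [0, 0, 0, 0.04, 0, 0, 0],
  [0, 0, 0, 0.08, 0, 0, 0],
  [0, 0, 0, 0.08, 0, 0, 0],
])

```text
clock: 23.0
tool_pos: [0.446, -0.3114, 0.0766]
tcp_rot: [0.75, 0.662, 0.0, 0.0]
ft_force: [-0.5, 0.3, -2.6]
width: 0.268
grip_force: 34.9
```

```bash
python3 - <<'E'
from h import *
st()
E
```

```text
23.0 p [ 445.96 -311.4    76.61] yaw -7.14 zax [ 0. -0. -1.] F [-0.49  0.26 -2.6 ] M [-0.08   0.099  0.029] w 0.268 g 34.9
```

>>> jog_arm([
  [0, 0, 0, 0.03, 0, 0, 0],
  [0, 0, 0, 0.06, 0, 0, 0],
  [0, 0, 0, 0.06, 0, 0, 0],
])

```text
clock: 23.25
tool_pos: [0.4461, -0.3118, 0.0764]
tcp_rot: [0.75, 0.662, 0.0, 0.0]
ft_force: [-0.5, -1.7, 3.0]
width: 0.272
grip_force: 34.9
```

```bash
python3 - <<'E'
from h import *
st()
E
```

```text
23.25 p [ 446.14 -311.78   76.42] yaw -7.15 zax [ 6.e-04 -4.e-04 -1.e+00] F [-0.51 -1.69  3.03] M [-0.091  0.333  0.008] w 0.272 g 34.9
```

On the mat. Releasing.

>>> jog_arm([
  [0.4, 0, 0, 0, 0, 0, 0],
  [0.6, 0, 0, 0, 0, 0, 0],
  [1, 0, 0, 0, 0, 0, 0],
  [1, 0, 0, 0, 0, 0, 0],
  [1, 0, 0, 0, 0, 0, 0],
])

```text
clock: 23.67
tool_pos: [0.4459, -0.3113, 0.076]
tcp_rot: [0.75, 0.662, 0.0, -0.0]
ft_force: [-0.1, 0.1, -0.7]
width: 0.61
grip_force: 0.0
```

>>> jog_arm([
  [1, 0, 0, 0, 0, 0, 0],
  [1, 0, 0, 0, 0, 0, 0],
  [1, 0, 0, 0, 0, 0, 0],
  [1, 0, 0, 0, 0, 0, 0],
  [1, 0, 0, 0, 0, 0, 0],
])

```text
clock: 24.08
tool_pos: [0.446, -0.3113, 0.076]
tcp_rot: [0.75, 0.662, 0.0, -0.0]
ft_force: [-0.5, 0.3, 0.3]
width: 0.982
grip_force: 0.0
```

```bash
python3 - <<'E'
from h import *
st()
E
```

```text
24.08 p [ 445.95 -311.33   76.02] yaw -7.13 zax [-0.e+00  1.e-04 -1.e+00] F [-0.54  0.31  0.31] M [-0.041  0.075  0.039] w 0.982 g 0.0
```

>>> jog_arm([
  [1, 0, 0, -1, 0, 0, 0],
  [1, 0, 0, -3, 0, 0, 0],
  [1, 0, 0, -6, 0, 0, 0],
  [1, 0, 0, -9, 0, 0, 0],
  [1, 0, 0, -13, 0, 0, 0],
])

```text
clock: 24.5
tool_pos: [0.4447, -0.3109, 0.2067]
tcp_rot: [0.75, 0.661, -0.001, -0.001]
ft_force: [1.4, -0.5, 0.6]
width: 1.0
grip_force: 0.0
```

>>> jog_arm([
  [1, 0, -3, -2, 0, 0, 0],
  [1, 0, -6, -4, 0, 0, 0],
  [1, 0, -6, -4, 0, 0, 0],
  [1, 0, -6, -4, 0, 0, 0],
  [1, 0, -6, -4, 0, 0, 0],
])

```text
clock: 24.92
tool_pos: [0.3869, -0.3035, 0.2466]
tcp_rot: [0.75, 0.662, 0.001, 0.0]
ft_force: [0.0, 0.8, -0.5]
width: 1.0
grip_force: 0.0
```

```bash
python3 - <<'E'
from h import *
st(); plane()
s=snap("scene");p=cloud(s)*1000;h=cv2.cvtColor(s["image"],cv2.COLOR_RGB2HSV).astype(int)
m=((h[...,0]<8)|(h[...,0]>172))&(h[...,1]>150)&(abs(p[...,0]-446)<60)&(abs(p[...,1]+311)<60)&(p[...,2]>60)&(p[...,2]<150)
print("red band",m.sum(),p[m].mean(0).round(1) if m.any() else "", np.argwhere(m).mean(0)[::-1])
W=s["camera_from_world"]
for z in(.124,.105,.004):
    c=W[:3,:3]@np.array([.446,-.311,z])+W[:3,3];a=c[:2]/c[2];a=a*(1+s["k1"]*(a@a));print(z,(s["K"]@[*a,1])[:2].round(1))
m=(h[...,1]<50)&(h[...,2]>120)&(abs(p[...,0]-490)<60)&(abs(p[...,1]+316)<50)&(p[...,2]<60)
print("foot",m.sum(),p[m].mean(0).round(1))
m=(h[...,2]<60)&(abs(p[...,0]-450)<100)&(abs(p[...,1]+311)<80)&(p[...,2]<12);print("mat",p[m].mean(0).round(1))
E
```

```text
24.92 p [ 386.92 -303.5   246.55] yaw -7.1 zax [ 1.8e-03  7.0e-04 -1.0e+00] F [ 0.    0.83 -0.47] M [-0.08   0.004 -0.057] w 1.0 g 0.0
scene 180 mean [42.4 -2.7 20.4] slope deg [2.1 0.6] rect [array([41.1, -3.1]), array([99.6, 70.3]), np.float64(88.2)]
top 412 mean [43.2 -4.6 15.9] slope deg [ 0.4 -0.1] rect [array([43.8, -5.1]), array([88.2, 67.3]), np.float64(89.0)]
red band 12 [ 446.3 -300.8  115.4] [243.33333333 124.5       ]
0.124 [242.4 121.7]
0.105 [242.4 125.1]
0.004 [242.4 142.6]
foot 93 [ 483.6 -309.7   19.7]
mat [ 451.5 -290.9    7.5]
```

```bash
python3 -c "
from rig import r
print(r.finish_job())"
```

```text
the job is handed in; nothing more can be done
None
```

The plate was levered over the lip and lies flat in the cork tray with its blue film up, and the lifter stands upright, released, near the middle of its mat. The job was handed in at about 25 s; the hardest press was about 19 N, when the foot first touched the apron.

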